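Snap the yellow turn marker into its mast

TASK

It is yellow's turn: take the yellow marker out of the wooden rack and lock it upright into the square white mast by the game board. Squeeze its two spring buttons flush so that the stem can slide in, get them under the mast's rim, then push the marker down until both buttons pop out through the mast's two side windows, and let go. The mast is spring-mounted, so push it gently and never drive it down to its stop; leave the other markers and the other things on the table where they are.

Things in the scene. Friction and masses are not known exactly. Their poses are not given: they have to be found in the camera images.
- yellow_center (a point): Centre, 50 mm above the foot, of the loose 80 g yellow marker standing in any one of the rack's pockets. Square stem 24 x 24 mm, 81 mm tall, lowest 8 mm tapering to 18 mm; z is up it. A spring button sticks out of each of its +y and -y faces (see button_a). A half turn (yaw + pi) changes nothing.
- yellow_top (a point): Top of the yellow marker's round upright paddle, 103 mm above the foot: a disc 26 mm in diameter, 16 mm thick along y, axis along y, on top of the stem and narrower than it in y, so fingers reach the buttons from above. A good place to push down.
- button_a (a joint): Travel of the button on the yellow marker's +y face, m: 0 fully out (5 mm proud), 0.005 flush, about 0.004 held in by the mast's bore. Steel, centred 45 mm above the foot (5 mm below yellow_center), 10 mm wide (x), 10 mm tall (z), square flanks that do not cam in: left out, it stops on the rim. 2.5 N to start, 5.5 N flush.
- button_b (a joint): The same for the button on the -y face; 34 mm over both buttons. Each moves in as one piece, so pinching only its upper half with the fingertips presses all of it, and leaves its lower half free to go under the rim; once caught there it stays in when the fingers let go.
- mast_rim (a point): Centre of the open top of the square white mast, about 115 mm above the table at rest; z up, x and y across its flats. Bore 26 x 26 mm (1 mm clear on each side of the stem), walls 3 mm, no chamfer. It moves down with the mast (mast). The stem goes in with its y axis along the mast's y axis, either way round.
- mast (a joint): How far the spring-mounted mast has sunk into its foot, m: 0 at rest; starts at about 2 N, then 1 mm per 4 N; stop at 0.0045 (about 20 N), not to be reached: keep under 0.0032, about 14 N. Sliding the caught buttons down the bore takes some 4 to 8 N; once they pop out through the windows they carry the marker: it goes no deeper and the push only sinks the mast.
- stand: The mast's round white foot, 120 mm in diameter, 20 mm tall (grey collar to 36 mm), fixed; origin at its underside's centre, under the mast's axis. In the mast's +y and -y walls are metal plates, each with a window 13.5 mm wide, 13 mm tall. The plates' height was set by the last player and is not measured: window middles 19.5 to 32.5 mm below the rim (both alike); the click is felt or seen.
- rack: Wooden rack, fixed to the table, 250 x 62 x 26 mm, origin at the centre of its underside; its long side is x. Three square pockets 28 x 28 mm in a row along x, 80 mm apart, the middle one at the centre; the pocket floors are 8 mm above the table. The markers stand in them with their y axes across the rack (along its y).
- red_center (a point): Centre (50 mm above the foot) of the red marker in another pocket: the same shape, not needed. Leave it standing.
- green_center (a point): Centre (50 mm above the foot) of the green marker in another pocket: the same shape, not needed. Leave it standing.
- board: Round white game board, fixed, 260 mm in diameter and 22 mm thick, small pegs up to 50 mm above the table on it; origin at the centre of its underside.
- dice_cup: Black dice cup, loose, 76 mm in diameter and 95 mm tall, origin at the centre of its underside. Leave it alone.
- card_box: Blue card box, loose, 92 x 65 x 22 mm, origin at the centre of its underside. Leave it alone.
- mug: Blue mug, loose, 80 mm in diameter and 95 mm tall, origin at the centre of its underside. Leave it alone.
Mind the look-alikes: they are no part of the job. Of the things that look like the part that bears yellow_center, the smaller one is meant.

How it is judged:
By the outcome, as a careful person would: the job done as asked, in the order asked, and still so for the second after the job is handed in, with the robot touching nothing.
It also fails if it takes over 51 s, if anything falls off the work surface, if the arm or the gripper's body presses on something with over 40 N, if the wrist force passes 120 N, or if a joint passes its speed limit or range.

ROBOT

A 6-joint arm with a two-finger parallel gripper is mounted at the origin on the work surface. World frame = base frame: x ahead of the robot, y to its left, z up, the work surface at z = 0. Lengths are in m, angles in rad, forces in N, time in s.
With the tool pointing down it reaches from about 0.375 to 0.9 m from the base axis. Payload 3.1 kg.
Tool frame: the origin (TCP) lies at the very end of the fingers, on their centre line; the grasp point (between the pads) lies 19 mm behind it (manip.tcp_to_grasp is the distance from the TCP to the grasp point, in m); z points along the fingers, y is the line along which they close (so a half turn about z gives the same grasp; the last joint's range is limited). The gripper opens to 85 mm and grips with 20 to 120 N. Pads are 22 mm wide; open, the fingers measure 114 mm over their backs; the gripper's body (76 mm by 85 mm) begins 54 mm behind the grasp point. The pads swing forward as they close: fully open they stand 13 mm farther back than shut.
Start: joints at [1.111, 0.527, 1.433, -0, 1.181, -0.178], TCP at [0.174, 0.6, 0.207] pointing down, gripper open.
Joint ranges: [-3.08, 3.08], [-0.75, 2.2], [0.22, 2.44], [-1.43, 4.57], [0, 2.65], [-2.85, 2.85]. Speed limits (rad/s): [2.79, 2.79, 3.14, 3.14, 3.14, 3.14].

INTERFACE

Orientations are given as a unit quaternion [x, y, z, w].
In Python, from station import manip gives the robot as it stands. The module is installed in compiled form; this text tells all that it offers.
- The arm moves only by the tool step_arm, never from a script. Its argument "commands" is one flat list of numbers, 6 for each row, row after row: the shift along the tool's x, y, z in m, then the turn, a rotation vector about the tool's x, y, z in degrees. A call has exactly 10 rows; each row is the pose to reach, as a shift and turn from the pose commanded when the call began, along the tool's axes at that moment; what a row does not reach only later rows make up. A row lasts 1/10 s, in which the tool goes at most 50 mm and 8.59 degrees, less where a joint would pass 70% of its speed; a pose out of reach is approached as far as the arm can. A call with a gripper value outside its range is refused whole. "jaw" is the opening in per cent of the stroke, from 0 (shut) to 100 (fully open), set as the call begins (left out, the last holds). The fingers move at their own pace and stop on an object; "grip_force" is the grip in N (left out, the last holds). Time passes only in rows, so rows that repeat a pose let the fingers close, or fill a call up. It gives the time, the measured TCP pose, the force, the opening and the grip force at its end, in the units of the state.
- manip.sense(): the state, without advancing time (a new reading comes with each control period).
- manip.snapshot(name): name is "side" or "top"; returns a dict with "pixels" (480x640x3 uint8, blue, green, red), "fx", "fy", "cx", "cy" (pixels), "R" (3x3) and "t" (3): a world point X has camera coordinates R X + t. Camera axes: x right, y down, z forward; pixel columns grow to the right and rows downward; lengths in m; the calibration is good to about 2 mm. A picture is of the moment at which its call begins. There is no depth.
- manip.sign_off(): hands the job in; it is judged then, once.
The state is a dict: "t": time; "q": joint angles; "qd": joint speeds; "tau": joint torques, N m; "tcp_pos": TCP position; "tool_rot": TCP orientation; "force": force on the tool from outside, world axes, zero at the start; "ft_torque": the same for the moment, N m; "finger_gap": opening from 0.0 (shut) to 1.0 (fully open); "gripper_force": force on a finger pad.
Only numpy, scipy, OpenCV 4.12 (cv2) and the standard library are available. Lean on these libraries where they do the work, as an engineer would, in place of code of your own. Each camera call takes 0.05 s, during which the arm holds its last target. There are 200 camera calls.

## Working session

There is one attempt and no reset: what is moved stays moved. The work goes in short steps, Python scripts to look and compute and a tool call to move; the robot and the scene stay as the last step left them, time stands still between calls to the robot, and variables do not carry over. Pictures are saved under pics/ and viewed, at most 10 in all, crops included, and the job is handed in when it is done.

Besides the shell and the picture viewer there is one more tool, called after "Emit:" by a JSON object that holds its "method" and its "body". step_arm: Moves the arm, as the interface text tells. Its arguments: {"type":"object","properties":{"commands":{"type":"array","items":{"type":"number"}},"jaw":{"type":"number"},"grip_force":{"type":"number"}},"required":["commands"]}

```bash
mkdir -p pics; cat > h.py <<'E'
import numpy as np, cv2
from station import manip
def snap(n,f):
    s=manip.snapshot(n); cv2.imwrite(f,s['pixels']); return s
def P(s,X):
    c=np.array(s['R'])@np.array(X)+np.array(s['t']); return s['fx']*c[0]/c[2]+s['cx'], s['fy']*c[1]/c[2]+s['cy']
def ray(s,u,v,z):
    R=np.array(s['R']);t=np.array(s['t']); o=-R.T@t; d=R.T@np.array([(u-s['cx'])/s['fx'],(v-s['cy'])/s['fy'],1]); return o+d*(z-o[2])/d[2]
E
python3 - <<'E'
from h import *
import pickle
for n in('top','side'):
    s=snap(n,f'pics/{n}0.png'); pickle.dump(s,open(n+'0.pkl','wb'))
    R=np.array(s['R']);print(n,-R.T@np.array(s['t']),R.round(2).tolist(),s['fx'])
print(manip.sense())
E
```

```text
top [0.34409568 0.00376392 1.41163157] [[0.0, -1.0, -0.0], [-0.99, -0.0, -0.17], [0.17, 0.0, -0.99]] 479.6514292894806
side [ 0.48199609 -0.93960728  0.95681736] [[1.0, -0.09, 0.02], [-0.05, -0.68, -0.73], [0.08, 0.73, -0.68]] 555.3477014075798
{'t': 0.1, 'q': array([ 1.11047360e+00,  5.28372020e-01,  1.43378155e+00,  2.92480598e-05,
        1.18141870e+00, -1.78507019e-01]), 'qd': array([ 0.00082345, -0.00126322, -0.00206611, -0.000221  , -0.00049667,
       -0.00166102]), 'tau': array([ 1.59905690e-04, -4.43305743e+01, -1.78585517e+01, -1.92447105e-04,
        3.98600227e-03,  1.28828054e-05]), 'tcp_pos': array([0.17346468, 0.59971849, 0.20572991]), 'tool_rot': array([ 1.40447468e-01,  9.90087637e-01, -9.35494469e-04, -3.23649919e-04]), 'force': array([ 0.70198362, -0.2564357 , -0.17440139]), 'ft_torque': array([0.01310956, 0.06439123, 0.01949295]), 'gripper_force': 0.0, 'finger_gap': 0.9966777059618848}
```

View pics/top0.png

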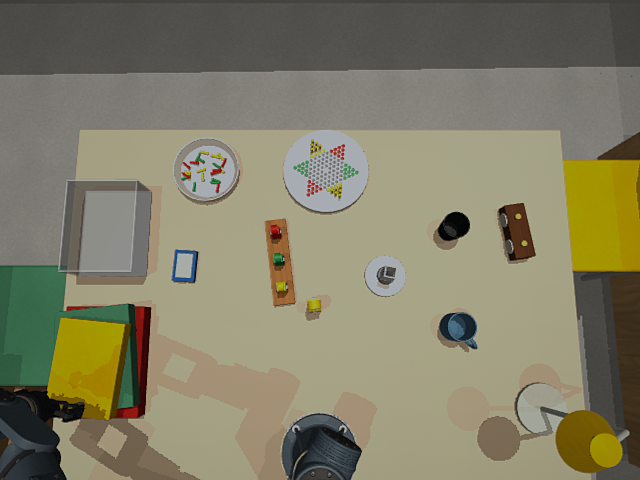

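View pics/side0.png

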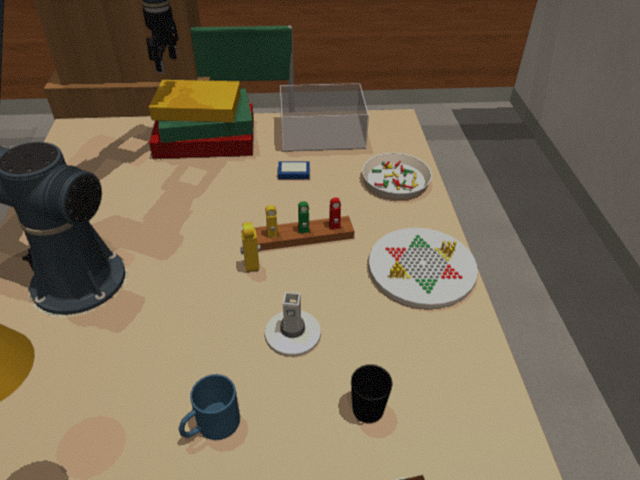

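Candidates for yellow: the one in the rack at top (281,286) / side (271,220), and a larger loose one on the table at top (314,305) / side (250,247). The smaller one, in the rack, is meant. Next I'll check it close up.

```bash
python3 - <<'E'
from h import *
a=cv2.imread('pics/top0.png')[210:330,255:415]; cv2.imwrite('pics/tc.png',cv2.resize(a,None,fx=5,fy=5,interpolation=cv2.INTER_CUBIC))
a=cv2.imread('pics/side0.png')[190:355,225:365]; cv2.imwrite('pics/sc.png',cv2.resize(a,None,fx=3.6,fy=3.6,interpolation=cv2.INTER_CUBIC))
E
```

```text
(no output)
```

View pics/tc.png

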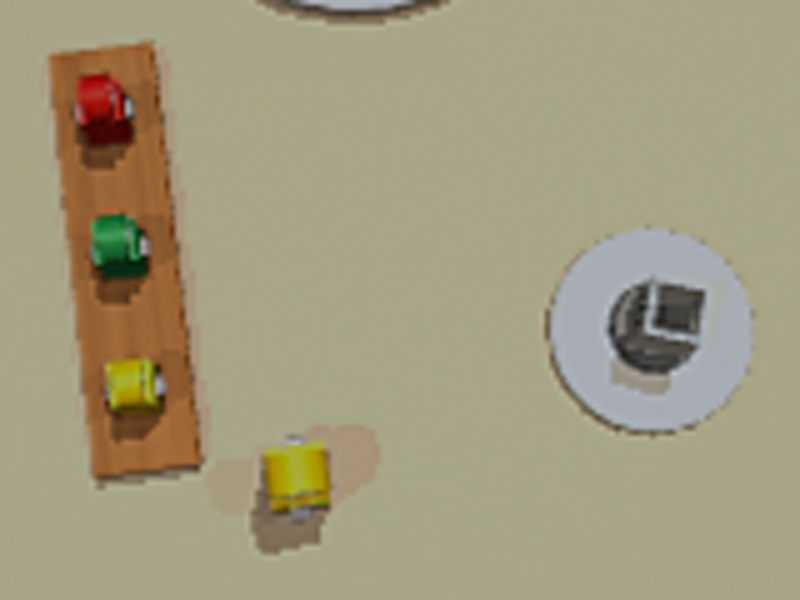

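View pics/sc.png

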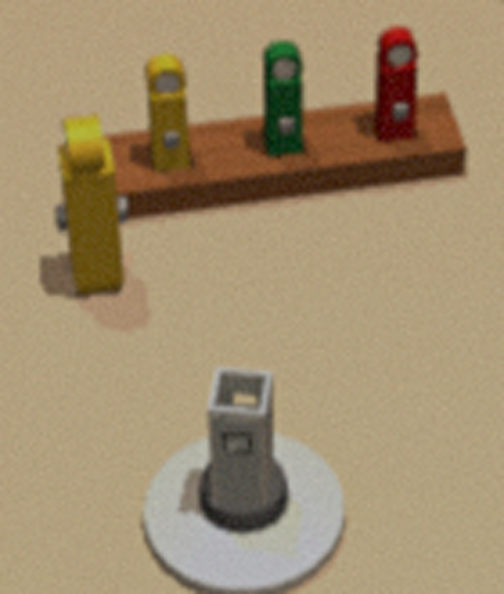

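```bash
cat > fit.py <<'E'
from h import *
import pickle
from scipy.optimize import least_squares
T=pickle.load(open('top0.pkl','rb'));S=pickle.load(open('side0.pkl','rb'))
ft=lambda p:((p[0]+.5)/5-.5+255,(p[1]+.5)/5-.5+210)
fs=lambda p:((p[0]+.5)/3.6-.5+225,(p[1]+.5)/3.6-.5+190)
def fit(obs,x0):
    # obs: (cam,px,localxyz); state x,y,yaw
    def r(p):
        c,s=np.cos(p[2]),np.sin(p[2]);o=[]
        for cam,px,l in obs:
            X=[p[0]+c*l[0]-s*l[1],p[1]+s*l[0]+c*l[1],l[2]]
            o+=list(np.array(P(cam,X))-px)
        return np.array(o)
    q=least_squares(r,x0,loss='soft_l1'); return q.x,r(q.x).reshape(-1,2).round(1)
# rack local x: along; world image up = +x ; left = +y
a,b=.125,.031
ro=[(T,ft((50,55)),(a,b,.026)),(T,ft((152,43)),(a,-b,.026)),(T,ft((201,467)),(-a,-b,.026)),(T,ft((96,477)),(-a,b,.026)),
 (S,fs((445,95)),(a,b-.062,.026)) if 0 else (S,fs((465,147)),(a,-b,.026))]
x,r=fit(ro,[.4,.1,0]);print('rack',x,r.tolist())
c,s=np.cos(x[2]),np.sin(x[2])
for k in(-.08,0,.08):
    X=np.array([x[0]+k*c,x[1]+k*s]);print(k,X,'top px',P(T,[*X,.111]),'side',P(S,[*X,.111]),'side btn',P(S,[X[0]+.017*s,X[1]-.017*c,.053]))
h=.016
mo=[(S,fs((217,369)),(-h,h,.115)),(S,fs((272,374)),(h,h,.115)),(S,fs((268,413)),(h,-h,.115)),(S,fs((208,408)),(-h,-h,.115)),
 (T,ft((651,277)),(h,h,.115)),(T,ft((706,289)),(h,-h,.115)),(T,ft((696,346)),(-h,-h,.115)),(T,ft((645,335)),(-h,h,.115))]
for sel in(mo,mo[:4],mo[4:]):
    x,r=fit(sel,[.4,-.1,0]);print('mast',x,r.tolist())
# foot disc
x,y=ft((652,330));print('foot top',ray(T,x,y,.02)); x,y=fs((243,511));print('foot side',ray(S,x,y,.02))
# window heights
x,r=fit(mo,[.4,-.1,0]);c,s=np.cos(x[2]),np.sin(x[2])
for d in(0,.0195,.026,.0325):
    u,v=P(S,[x[0]+.016*s,x[1]-.016*c,.115-d]);print(d,((u+.5-225)*3.6-.5,(v+.5-190)*3.6-.5))
# lookalike
u,v=ft((297,470));print('look',ray(T,u,v,.13));u,v=fs((95,275));print(ray(S,u,v,0))
E
python3 fit.py
```

```text
rack [0.53054831 0.11507075 0.12655116] [[-0.4, -0.0], [0.0, -0.2], [0.2, -0.7], [-0.3, 0.1], [-0.7, 0.8]]
-0.08 [0.45118806 0.10497366] top px (np.float64(280.2362029270701), np.float64(285.70758515395255)) side (np.float64(269.0656139940918), np.float64(207.17527013832614)) side btn (np.float64(271.2287235506206), np.float64(229.86881473434102))
0 [0.53054831 0.11507075] top px (np.float64(276.94275862862344), np.float64(256.71320807206496)) side (np.float64(301.835442179145), np.float64(203.23909733181574)) side btn (np.float64(303.3269592385132), np.float64(225.79078838929303))
0.08 [0.60990855 0.12516784] top px (np.float64(273.71618693806), np.float64(228.30755496232072)) side (np.float64(333.96337190531864), np.float64(199.38002664632086)) side btn (np.float64(334.80881508632433), np.float64(221.79107205638556))
mast [ 0.49172774 -0.19225805 -0.17443749] [[-0.8, -0.7], [-0.4, -0.8], [-1.3, 0.2], [-0.6, 0.3], [0.0, -1.1], [0.7, -1.4], [0.9, -1.3], [-0.6, -1.1]]
mast [ 0.49322787 -0.19297677 -0.16668944] [[-0.1, -0.4], [0.3, -0.7], [-0.4, 0.4], [0.3, 0.6]]
mast [ 0.48837204 -0.19134562 -0.19009665] [[-0.2, 0.1], [0.4, -0.1], [0.5, 0.0], [-0.9, -0.0]]
foot top [ 0.48823139 -0.19240226  0.02      ]
foot side [ 0.49164132 -0.20274227  0.02      ]
0 (np.float64(234.64070007166507), np.float64(411.5169165121484))
0.0195 (np.float64(235.52966691081517), np.float64(434.4643397665778))
0.026 (np.float64(235.82132872422284), np.float64(441.9931774966979))
0.0325 (np.float64(236.1107059365481), np.float64(449.4630414769638))
look [0.40220983 0.01323455 0.13      ]
[0.4010751  0.01923795 0.        ]
```

```bash
cat >> h.py <<'E'
from scipy.spatial.transform import Rotation as Ro
def goal(x,y,z,yaw):
    s=manip.sense(); R=Ro.from_quat(s['tool_rot'])
    # tool y at angle yaw+90deg (mod pi), z down
    best=None
    for k in(0,np.pi):
        a=yaw+k; ty=np.array([-np.sin(a),np.cos(a),0]);tz=np.array([0,0,-1.]);tx=np.cross(ty,tz)
        rv=(R.inv()*Ro.from_matrix(np.c_[tx,ty,tz])).as_rotvec(degrees=True)
        if best is None or np.linalg.norm(rv)<np.linalg.norm(best): best=rv
    d=R.inv().apply(np.array([x,y,z])-s['tcp_pos'])
    print('t',round(s['t'],2),'tcp',s['tcp_pos'].round(4),'F',s['force'].round(1),'gap',round(s['finger_gap']*85,1),'shift mm',(d*1e3).round(1),'turn',best.round(2))
E
python3 -c "
from h import *
goal(.451,.104,.19,.1266)"
```

```text
t 0.1 tcp [0.1735 0.5997 0.2057] F [ 0.7 -0.3 -0.2] gap 84.7 shift mm [-404.5 -398.9   16.4] turn [ -0.11  -0.04 -23.4 ]
```

Emit:
{"method": "step_arm", "body": {"commands": [-0.02,-0.02,-0.03,0,0,0,-0.054,-0.054,-0.04,0,0,-3,-0.088,-0.088,-0.04,0,0,-6,-0.122,-0.121,-0.04,0,0,-9,-0.156,-0.155,-0.04,0,0,-12,-0.19,-0.188,-0.04,0,0,-15,-0.224,-0.221,-0.04,0,0,-18,-0.258,-0.254,-0.04,0,0,-21,-0.292,-0.288,-0.04,0,0,-23.4,-0.326,-0.322,-0.03,-0.1,0,-23.4], "jaw": 60}}

```text
t: 1.1
tcp_pos: [0.3988, 0.1989, 0.2374]
tool_rot: [-0.064, 0.998, 0.001, 0.002]
force: [1.1, 0.9, -0.2]
finger_gap: 0.598
gripper_force: 0.0
```

```bash
python3 -c "
from h import *
goal(.451,.104,.14,.1266)"
```

```text
t 1.1 tcp [0.3988 0.1989 0.2374] F [ 1.1  0.9 -0.2] gap 50.9 shift mm [ -39.3 -101.    97.3] turn [0.12 0.2  0.06]
```

Emit:
{"method": "step_arm", "body": {"commands": [-0.012,-0.03,0.01,0,0,0,-0.024,-0.06,0.03,0,0,0,-0.034,-0.085,0.05,0.1,0.1,0,-0.0393,-0.101,0.075,0.1,0.2,0,-0.0393,-0.101,0.09,0.1,0.2,0,-0.0393,-0.101,0.097,0.1,0.2,0,-0.0393,-0.101,0.097,0.1,0.2,0,-0.0393,-0.101,0.097,0.1,0.2,0,-0.0393,-0.101,0.097,0.1,0.2,0,-0.0393,-0.101,0.097,0.1,0.2,0]}}

```text
t: 2.1
tcp_pos: [0.4496, 0.1057, 0.1403]
tool_rot: [-0.064, 0.998, -0.0, -0.001]
force: [0.5, -0.2, 0.0]
finger_gap: 0.603
gripper_force: 0.0
```

```bash
python3 -c "
from h import *
goal(.451,.104,.0535,.1266)
s=snap('side','pics/s1.png');t=snap('top','pics/t1.png')
goal(.451,.104,.0535,.1266)
a=cv2.imread('pics/s1.png')[130:250,215:315];b=cv2.imread('pics/t1.png')[235:335,230:330]
cv2.imwrite('pics/c1.png',np.hstack([cv2.resize(a,(480,576),interpolation=3),cv2.resize(b,(320,320))[:, :] if 0 else cv2.copyMakeBorder(cv2.resize(b,(320,320),interpolation=3),0,256,0,0,0)]))
"
```

```text
t 2.1 tcp [0.4496 0.1057 0.1403] F [ 0.5 -0.2  0. ] gap 51.3 shift mm [-1.3 -1.8 86.8] turn [-0.02 -0.07  0.05]
t 2.2 tcp [0.4494 0.1056 0.1401] F [-1.3 -0.   0.3] gap 50.9 shift mm [-1.5 -1.7 86.6] turn [-0.01 -0.1   0.03]
```

View pics/c1.png

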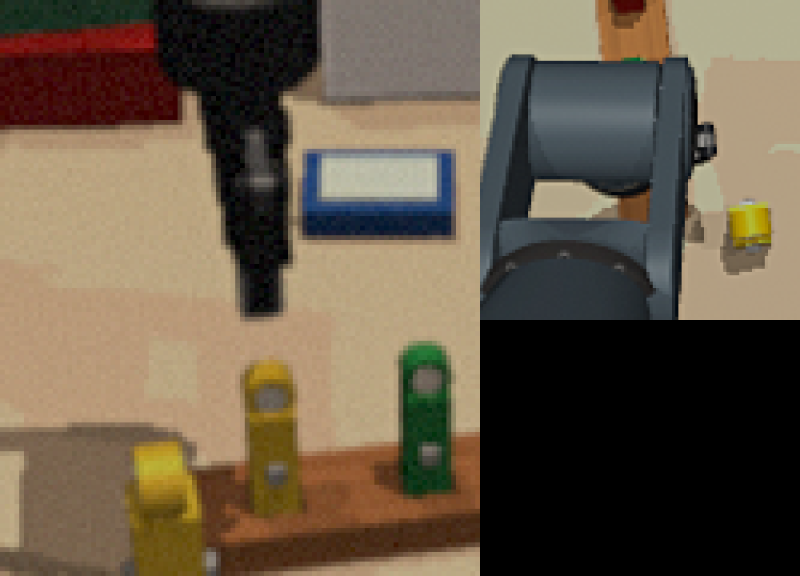

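```bash
python3 -c "
from h import *
import pickle
S=pickle.load(open('side0.pkl','rb'))
f=lambda u,v:((u-215)*4.8,(v-130)*4.8)
c,s=np.cos(.1266),np.sin(.1266)
t=[.4496,.1057]
L=lambda o,x,y,z:f(*P(S,[o[0]+c*x-s*y,o[1]+s*x+c*y,z]))
for y in(-.0255,-.032):
  for dz in(0,.005,.01): print('tip',y,dz,L(t,0,y,.1403+dz))
for o in([.451,.104],[.451,.106],[.453,.104]):
  print(o,'disc',L(o,0,-.008,.098),'btn',L(o,0,-.017,.053),'stem top',L(o,-.012,-.012,.089),L(o,.012,-.012,.089),'paddle top',L(o,0,-.004,.111))
"
```

```text
tip -0.0255 0 (np.float64(260.4013082584368), np.float64(355.33361724272754))
tip -0.0255 0.005 (np.float64(259.8787144961271), np.float64(347.28139618202505))
tip -0.0255 0.01 (np.float64(259.353366086546), np.float64(339.18673100818677))
tip -0.032 0 (np.float64(262.2586749844877), np.float64(363.60195330057763))
tip -0.032 0.005 (np.float64(261.73909955813366), np.float64(355.5425533708345))
tip -0.032 0.01 (np.float64(261.2167755077572), np.float64(347.44051812939074))
[0.451, 0.104] disc (np.float64(262.687246768761), np.float64(401.7355009036412)) btn (np.float64(269.5575547907211), np.float64(480.64565237618046)) stem top (np.float64(240.9348000836864), np.float64(423.4464473842467)) (np.float64(288.37748502182495), np.float64(417.59502394561775)) paddle top (np.float64(260.2674084399312), np.float64(376.6588552632104))
[0.451, 0.106] disc (np.float64(262.6374020310799), np.float64(399.1887497483868)) btn (np.float64(269.50124087061187), np.float64(478.05962485552067)) stem top (np.float64(240.90868289396985), np.float64(420.87846418049173)) (np.float64(288.2999515061977), np.float64(415.0410372054212)) paddle top (np.float64(260.2199884896747), np.float64(374.12811371766094))
[0.453, 0.104] disc (np.float64(266.6888267584018), np.float64(401.5719942952052)) btn (np.float64(273.4873124929066), np.float64(480.4763296666756)) stem top (np.float64(244.93504507405123), np.float64(423.2806550381395)) (np.float64(292.3604925574773), np.float64(417.4303813805981)) paddle top (np.float64(264.2872518968769), np.float64(376.4974473908014))
```

```bash
python3 -c "
from h import *
a=cv2.imread('pics/s1.png')
for v in range(188,206): print(v,a[v,262:278].sum(1).tolist())
import pickle
S=pickle.load(open('side0.pkl','rb'))
print(P(S,[.4496+.126*.0255,.1057-.0255,.1403]),P(S,[.4496,.1057,.1403]))
"
```

```text
188 [485, 463, 293, 175, 102, 46, 32, 37, 69, 26, 107, 249, 412, 484, 476, 482]
189 [499, 469, 306, 185, 108, 74, 33, 7, 0, 61, 83, 247, 407, 479, 492, 478]
190 [487, 461, 322, 179, 112, 47, 27, 43, 32, 57, 81, 240, 419, 474, 480, 471]
191 [488, 472, 341, 192, 110, 53, 41, 50, 8, 39, 93, 241, 404, 473, 489, 485]
192 [489, 461, 346, 228, 108, 55, 29, 2, 25, 72, 89, 222, 385, 477, 484, 483]
193 [460, 456, 347, 209, 123, 47, 3, 67, 21, 31, 83, 219, 361, 472, 480, 476]
194 [472, 457, 376, 227, 114, 30, 50, 42, 49, 69, 103, 238, 388, 467, 470, 477]
195 [462, 455, 432, 279, 175, 140, 147, 150, 167, 199, 262, 340, 426, 461, 463, 455]
196 [461, 460, 448, 361, 309, 306, 312, 326, 359, 372, 420, 429, 452, 455, 464, 470]
197 [456, 470, 466, 439, 423, 434, 434, 426, 440, 444, 461, 463, 470, 459, 450, 456]
198 [464, 459, 453, 459, 452, 469, 466, 458, 464, 458, 464, 462, 457, 453, 444, 452]
199 [463, 464, 462, 464, 452, 466, 453, 457, 461, 464, 444, 462, 468, 462, 455, 466]
200 [462, 449, 457, 464, 455, 452, 461, 458, 472, 455, 456, 463, 450, 451, 464, 452]
201 [447, 449, 469, 454, 462, 455, 445, 458, 460, 464, 449, 458, 452, 463, 464, 448]
202 [451, 469, 443, 458, 469, 460, 466, 455, 447, 466, 462, 460, 471, 454, 452, 467]
203 [455, 463, 456, 451, 470, 450, 451, 459, 464, 464, 443, 449, 461, 457, 447, 461]
204 [458, 459, 462, 480, 461, 450, 442, 449, 442, 414, 435, 439, 454, 467, 471, 457]
205 [460, 443, 459, 453, 443, 390, 380, 397, 402, 386, 381, 394, 420, 443, 455, 457]
(np.float64(269.24843877985404), np.float64(204.08272272016052)) (np.float64(267.758603023908), np.float64(197.38745471792345))
```

```bash
python3 -c "
from h import *
goal(.454,.106,.075,.1266)"
```

```text
t 2.2 tcp [0.4494 0.1056 0.1401] F [-1.3 -0.   0.3] gap 50.9 shift mm [-4.7 -0.1 65.1] turn [-0.01 -0.1   0.03]
```

Emit:
{"method": "step_arm", "body": {"commands": [-0.0047,0,0.01,0,0,0,-0.0047,0,0.025,0,0,0,-0.0047,0,0.04,0,0,0,-0.0047,0,0.055,0,0,0,-0.0047,0,0.063,0,0,0,-0.0047,0,0.065,0,0,0,-0.0047,0,0.065,0,0,0,-0.0047,0,0.065,0,0,0,-0.0047,0,0.065,0,0,0,-0.0047,0,0.065,0,0,0]}}

```text
t: 3.2
tcp_pos: [0.454, 0.1059, 0.0749]
tool_rot: [-0.063, 0.998, -0.0, -0.001]
force: [-0.1, -0.0, 0.9]
finger_gap: 0.603
gripper_force: 0.0
```

```bash
python3 -c "
from h import *
goal(.454,.106,.0535,.1266)
s=snap('side','pics/s2.png')
a=cv2.imread('pics/s2.png')[150:250,220:320]
cv2.imwrite('pics/c2.png',cv2.resize(a,(600,600),interpolation=3))
f=lambda u,v:((u-220)*6,(v-150)*6)
t=manip.sense()['tcp_pos']
for y in(0,-.0255,-.032,-.038):print(y,f(*P(s,[t[0]-.126*y,t[1]+y,t[2]])),f(*P(s,[t[0]-.126*y,t[1]+y,t[2]+.01])))
"
```

```text
t 3.2 tcp [0.454  0.1059 0.0749] F [-0.1 -0.   0.9] gap 51.2 shift mm [-0.1  0.1 21.4] turn [-0.01 -0.11  0.01]
0 (np.float64(305.44504163952297), np.float64(410.1530645252228)) (np.float64(304.24623416907787), np.float64(391.3438168329396))
-0.0255 (np.float64(314.3428819692351), np.float64(450.6994311493921)) (np.float64(313.1729184244018), np.float64(431.8381185566873))
-0.032 (np.float64(316.6500300711675), np.float64(461.2128219645598)) (np.float64(315.4877459359619), np.float64(442.33891829491483))
-0.038 (np.float64(318.794082527848), np.float64(470.98300593602517)) (np.float64(317.6390089155914), np.float64(452.09773687666063))
```

View pics/c2.png

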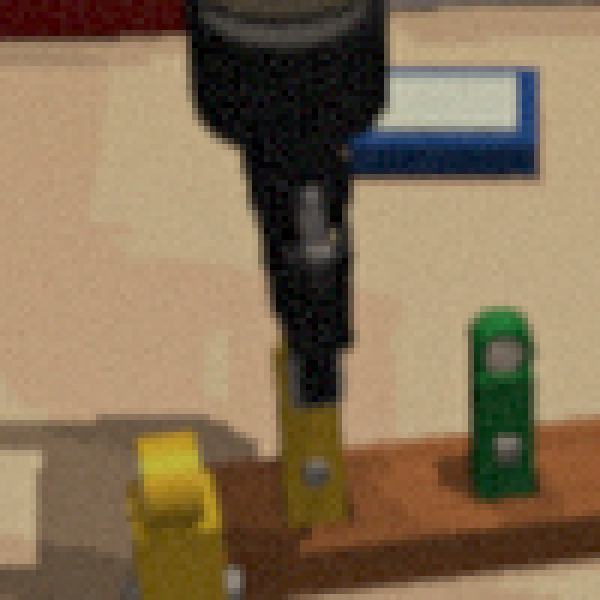

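Emit:
{"method": "step_arm", "body": {"commands": [0,0,0.004,0,0,0,0,0,0.007,0,0,0,0,0,0.007,0,0,0,0,0,0.007,0,0,0,0,0,0.007,0,0,0,0,0,0.007,0,0,0,0,0,0.007,0,0,0,0,0,0.007,0,0,0,0,0,0.007,0,0,0,0,0,0.007,0,0,0], "jaw": 10, "grip_force": 20}}

```text
t: 4.25
tcp_pos: [0.4536, 0.1059, 0.0675]
tool_rot: [-0.063, 0.998, -0.0, -0.002]
force: [0.3, 0.1, -0.5]
finger_gap: 0.18
gripper_force: 22.3
```

```bash
python3 -c "
from h import *
goal(.454,.106,.0535,.1266)
s=snap('side','pics/s3.png')
a=cv2.imread('pics/s3.png')[150:250,220:320]
cv2.imwrite('pics/c3.png',cv2.resize(a,(600,600),interpolation=3))
f=lambda u,v:((u-220)*6,(v-150)*6)
t=manip.sense()['tcp_pos']
for y in(0,-.012,-.018,-.024):print(y,f(*P(s,[t[0]-.126*y,t[1]+y,t[2]])),f(*P(s,[t[0]-.126*y,t[1]+y,t[2]+.01])))
"
```

```text
t 4.25 tcp [0.4536 0.1059 0.0675] F [ 0.3  0.1 -0.5] gap 15.3 shift mm [-0.5  0.1 13.9] turn [-0.   -0.18  0.  ]
0 (np.float64(305.6188891961307), np.float64(424.06560705550135)) (np.float64(304.4253482895517), np.float64(405.3949897407642))
-0.012 (np.float64(309.76184359662545), np.float64(443.0280880354018)) (np.float64(308.58153915262756), np.float64(424.3335282419474))
-0.018 (np.float64(311.85316974489047), np.float64(452.6001780165299)) (np.float64(310.67964760149164), np.float64(433.89399092220697))
-0.024 (np.float64(313.9578981274408), np.float64(462.23361060202967)) (np.float64(312.79126993327236), np.float64(443.5160323894717))
```

View pics/c3.png

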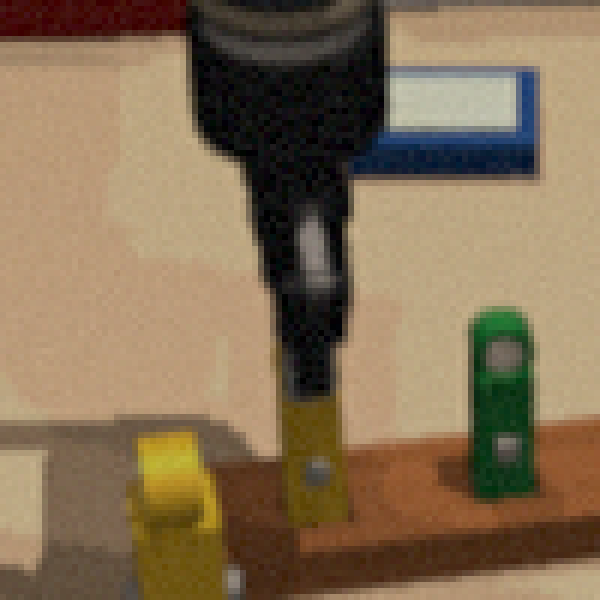

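```bash
python3 -c "
from h import *
print(manip.tcp_to_grasp,[d for d in dir(manip) if d[0]!='_'])
s=manip.snapshot('side');t=manip.sense()['tcp_pos']
for k in(.022,.073,.1,.15):print(k,[tuple(np.round(((p:=P(s,[t[0]+.0,t[1]+y,t[2]+k]))[0]-220)*6)) if 0 else (round((P(s,[t[0],t[1]+y,t[2]+k])[1]-150)*6)) for y in(0,-.02,-.042)])
"
```

```text
0.0187 ['PlanningError', 'sense', 'sign_off', 'snapshot', 'tcp_to_grasp']
0.022 [383, 415, 451]
0.073 [283, 315, 351]
0.1 [229, 260, 296]
0.15 [123, 154, 189]
```

Emit:
{"method": "step_arm", "body": {"commands": [0,0,0,0,0,0,0,0,0,0,0,0,0,0,0,0,0,0,0,0,0,0,0,0,0,0,0.006,0,0,0,0,0,0.014,0,0,0,0,0,0.021,0,0,0,0,0,0.026,0,0,0,0,0,0.028,0,0,0,0,0,0.028,0,0,0], "jaw": 60}}

```text
t: 5.35
tcp_pos: [0.4531, 0.1059, 0.0389]
tool_rot: [-0.063, 0.998, -0.0, -0.002]
force: [0.3, -0.1, 0.2]
finger_gap: 0.605
gripper_force: 0.0
```

Emit:
{"method": "step_arm", "body": {"commands": [0,0,0.0005,0,0,0,0,0,0.001,0,0,0,0,0,0.0015,0,0,0,0,0,0.002,0,0,0,0,0,0.002,0,0,0,0,0,0.002,0,0,0,0,0,0.002,0,0,0,0,0,0.002,0,0,0,0,0,0.002,0,0,0,0,0,0.002,0,0,0], "jaw": 10}}

```text
t: 6.35
tcp_pos: [0.4537, 0.1059, 0.0386]
tool_rot: [-0.063, 0.998, -0.0, -0.001]
force: [-1.1, 0.2, 11.2]
finger_gap: 0.275
gripper_force: 24.5
```

```bash
python3 -c "
from h import *
goal(.454,.106,.032,.1266)
s=snap('side','pics/s4.png')
a=cv2.imread('pics/s4.png')[170:250,240:320]
cv2.imwrite('pics/c4.png',cv2.resize(a,(600,600),interpolation=3))
f=lambda u,v:((u-240)*7.5,(v-170)*7.5)
t=[.4545,.106]
c,s_=np.cos(.1266),np.sin(.1266)
for y,z in((-.012,.048),(-.012,.053),(-.012,.058),(-.012,.063),(-.017,.053),(-.012,.089)):print(y,z,f(*P(s,[t[0]-s_*y,t[1]+c*y,z])))
"
```

```text
t 6.35 tcp [0.4537 0.1059 0.0386] F [-1.1  0.2 11.2] gap 23.4 shift mm [-0.3  0.1  6.6] turn [-0.01 -0.11  0.01]
-0.012 0.048 (np.float64(242.86691696786065), np.float64(448.0384706331415))
-0.012 0.053 (np.float64(242.15242850258832), np.float64(436.6087267746139))
-0.012 0.058 (np.float64(241.4343755641663), np.float64(425.1219616805062))
-0.012 0.063 (np.float64(240.7127314119782), np.float64(413.5777475785012))
-0.017 0.053 (np.float64(244.32874858949674), np.float64(446.50648632104935))
-0.012 0.089 (np.float64(236.90123542058146), np.float64(352.6048627567979))
```

View pics/c4.png

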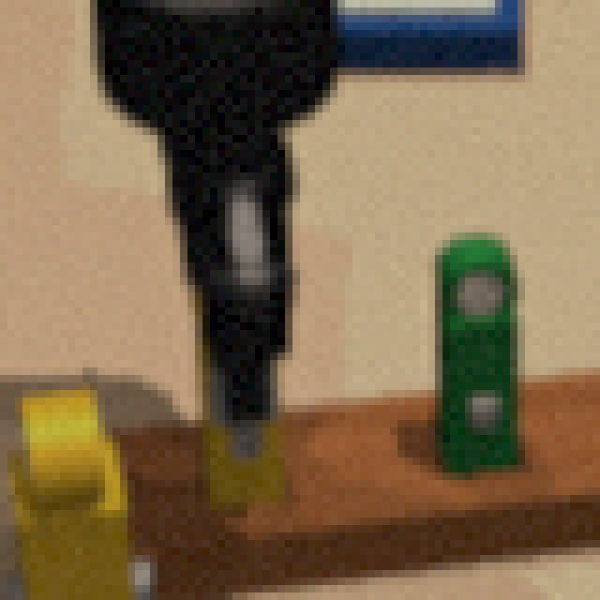

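Emit:
{"method": "step_arm", "body": {"commands": [0,0,0,0,0,0,0,0,0,0,0,0,0,0,0,0,0,0,0,0,0,0,0,0,0,0,0,0,0,0,0,0,0,0,0,0,0,0,0,0,0,0,0,0,0,0,0,0,0,0,0,0,0,0,0,0,0,0,0,0], "jaw": 60}}

```text
t: 7.4
tcp_pos: [0.4535, 0.1059, 0.0374]
tool_rot: [-0.063, 0.998, -0.0, -0.002]
force: [0.7, 0.1, -0.6]
finger_gap: 0.6
gripper_force: 0.0
```

Emit:
{"method": "step_arm", "body": {"commands": [0,0,0.0005,0,0,0,0,0,0.001,0,0,0,0,0,0.0015,0,0,0,0,0,0.002,0,0,0,0,0,0.0025,0,0,0,0,0,0.003,0,0,0,0,0,0.0035,0,0,0,0,0,0.004,0,0,0,0,0,0.0045,0,0,0,0,0,0.005,0,0,0]}}

```text
t: 8.4
tcp_pos: [0.4535, 0.1059, 0.0324]
tool_rot: [-0.063, 0.998, -0.0, -0.002]
force: [-0.1, 0.1, 0.5]
finger_gap: 0.599
gripper_force: 0.0
```

Emit:
{"method": "step_arm", "body": {"commands": [0,0,0,0,0,0,0,0,0,0,0,0,0,0,0,0,0,0,0,0,0,0,0,0,0,0,0,0,0,0,0,0,0,0,0,0,0,0,0,0,0,0,0,0,0,0,0,0,0,0,0,0,0,0,0,0,0,0,0,0], "jaw": 10, "grip_force": 30}}

```text
t: 9.4
tcp_pos: [0.4538, 0.106, 0.0331]
tool_rot: [-0.063, 0.998, -0.0, -0.001]
force: [0.3, 0.7, 6.2]
finger_gap: 0.273
gripper_force: 36.1
```

```bash
python3 -c "
from h import *
goal(.454,.106,.032,.1266)
s=snap('side','pics/s5.png')
a=cv2.imread('pics/s5.png')[200:245,250:295];b=cv2.imread('pics/s3.png')[200:245,250:295]
cv2.imwrite('pics/c5.png',np.hstack([cv2.resize(i,(396,396),interpolation=3) for i in(b,a)]))
"
```

```text
t 9.4 tcp [0.4538 0.106  0.0331] F [0.3 0.7 6.2] gap 23.2 shift mm [-0.2 -0.   1.1] turn [-0.   -0.12 -0.  ]
```

View pics/c5.png

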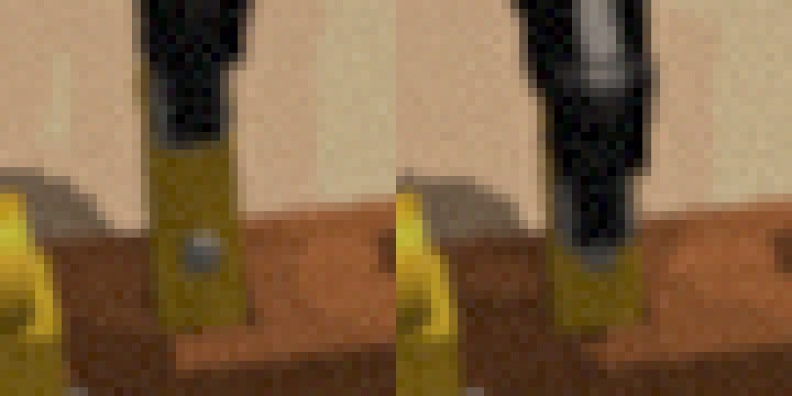

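Emit:
{"method": "step_arm", "body": {"commands": [0,0,-0.002,0,0,0,0,0,-0.006,0,0,0,0,0,-0.014,0,0,0,0,0,-0.029,0,0,0,0,0,-0.049,0,0,0,0,0,-0.075,0,0,0,0,0,-0.1,0,0,0,0,0,-0.13,0,0,0,0,0,-0.15,0,0,0,0,0,-0.16,0,0,0]}}

```text
t: 10.45
tcp_pos: [0.4547, 0.106, 0.1947]
tool_rot: [-0.063, 0.998, -0.0, 0.0]
force: [0.2, 0.0, -0.9]
finger_gap: 0.275
gripper_force: 35.2
```

```bash
python3 -c "
from h import *
goal(.4925,-.192,.192,-.172)"
```

```text
t 10.45 tcp [0.4547 0.106  0.1947] F [ 0.2  0.  -0.9] gap 23.3 shift mm [ 2.000e-01 -3.003e+02  2.900e+00] turn [-0.03  0.04 17.11]
```

Emit:
{"method": "step_arm", "body": {"commands": [0,-0.01,0,0,0,0,0,-0.035,0,0,0,2,0,-0.07,0,0,0,4,0,-0.11,0,0,0,6,0,-0.15,0,0,0,8,0,-0.19,0,0,0,10.5,0,-0.23,0,0,0,13,0,-0.265,0,0,0,15,0,-0.29,0,0,0,17.1,0,-0.3,0.002,0,0,17.1]}}

```text
t: 11.45
tcp_pos: [0.4914, -0.1946, 0.1891]
tool_rot: [0.087, 0.996, -0.0, -0.002]
force: [-0.9, -0.5, -1.0]
finger_gap: 0.275
gripper_force: 35.2
```

```bash
python3 -c "
from h import *
goal(.4925,-.192,.153,-.172)"
```

```text
t 11.45 tcp [ 0.4914 -0.1946  0.1891] F [-0.9 -0.5 -1. ] gap 23.4 shift mm [-0.8  2.8 36.1] turn [-0.06 -0.24 -0.17]
```

Emit:
{"method": "step_arm", "body": {"commands": [0,0,0.01,0,0,0,0,0,0.02,0,0,0,0,0,0.03,0,0,0,0,0,0.036,0,0,0,0,0,0.036,0,0,0,0,0,0.036,0,0,0,0,0,0.036,0,0,0,0,0,0.036,0,0,0,0,0,0.036,0,0,0,0,0,0.036,0,0,0]}}

```text
t: 12.45
tcp_pos: [0.4919, -0.1918, 0.1547]
tool_rot: [0.086, 0.996, -0.001, -0.001]
force: [-1.2, 0.3, -1.1]
finger_gap: 0.276
gripper_force: 35.2
```

```bash
python3 -c "
from h import *
goal(.4925,-.192,.153,-.172)
s=snap('side','pics/s6.png');snap('top','pics/t6.png')
print(P(s,[.4925,-.192,.115]))
a=cv2.imread('pics/s6.png')[250:330,255:335]
cv2.imwrite('pics/c6.png',cv2.resize(a,(600,600),interpolation=3))
"
```

```text
t 12.45 tcp [ 0.4919 -0.1918  0.1547] F [-1.2  0.3 -1.1] gap 23.4 shift mm [-0.7 -0.1  1.7] turn [-0.07 -0.14  0.01]
(np.float64(291.27147866937867), np.float64(297.8283564488444))
```

View pics/c6.png

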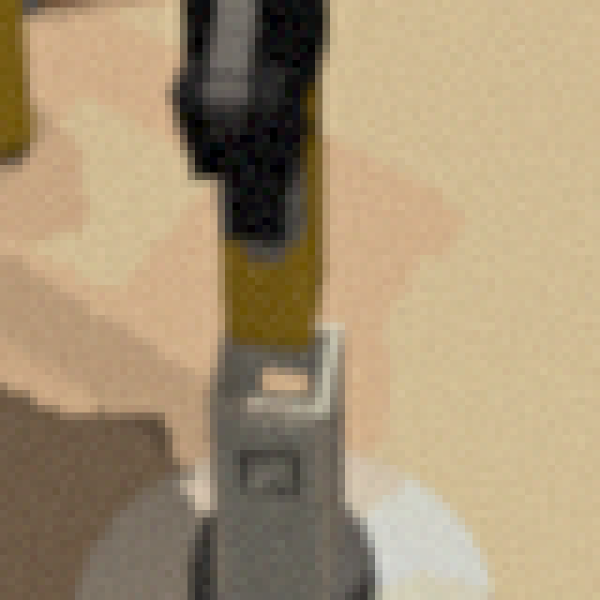

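```bash
cat > m.py <<'E'
from h import *
import pickle
S=pickle.load(open('side0.pkl','rb'))
f=lambda p:(round((p[0]-255)*7.5),round((p[1]-250)*7.5))
def L(o,yaw,x,y,z):
    c,s=np.cos(yaw),np.sin(yaw);return f(P(S,[o[0]+c*x-s*y,o[1]+s*x+c*y,z]))
m=[.4925,-.192];h=.016
print('mast',[L(m,-.172,*k,.115) for k in((-h,h),(h,h),(h,-h),(-h,-h))],[L(m,-.172,*k,.06) for k in((h,-h),(-h,-h))])
t=[.4919,-.1918];h=.012;z0=.1547-.0251
print('stem front +-x, z+8,+40',[L(t,-.172,k,-h,z0+z) for z in(.008,.04) for k in(-h,h)],'foot',[L(t,-.172,k,-.009,z0) for k in(-.009,.009)],'button mid',L(t,-.172,0,-h,z0+.045))
a=cv2.imread('pics/s6.png').astype(int)
for v in(285,288,292,298,302,308,312,316): print(v,a[v,280:303].sum(1).tolist())
E
python3 m.py
```

```text
mast [(221, 310), (338, 319), (324, 408), (204, 399)] [(327, 540), (211, 531)]
stem front +-x, z+8,+40 [(216, 332), (307, 339), (212, 248), (305, 255)] foot [(230, 344), (298, 350)] button mid (258, 238)
285 [528, 528, 538, 520, 393, 250, 212, 211, 231, 220, 229, 225, 211, 217, 210, 199, 222, 244, 414, 506, 529, 517, 525]
288 [517, 529, 519, 514, 398, 243, 209, 206, 223, 192, 197, 211, 212, 202, 225, 227, 210, 306, 484, 523, 527, 509, 521]
292 [525, 512, 530, 522, 443, 286, 206, 218, 228, 213, 204, 237, 215, 226, 223, 214, 278, 428, 522, 540, 526, 524, 515]
298 [526, 523, 513, 462, 321, 248, 253, 261, 279, 264, 293, 323, 284, 289, 265, 263, 251, 324, 496, 502, 408, 502, 521]
302 [462, 453, 404, 320, 265, 237, 255, 267, 317, 343, 390, 382, 411, 421, 406, 379, 357, 448, 528, 388, 370, 502, 534]
308 [461, 452, 406, 320, 269, 267, 272, 275, 272, 281, 291, 293, 273, 279, 295, 292, 299, 313, 299, 294, 350, 489, 534]
312 [415, 509, 502, 359, 302, 287, 262, 188, 249, 279, 282, 281, 285, 251, 186, 270, 300, 308, 308, 279, 346, 550, 573]
316 [438, 572, 563, 427, 303, 290, 283, 287, 267, 271, 268, 272, 257, 261, 252, 274, 303, 309, 302, 273, 367, 536, 583]
```

Emit:
{"method": "step_arm", "body": {"commands": [0,-0.0007,0.003,0,0,0,0,-0.0007,0.006,0,0,0,0,-0.0007,0.009,0,0,0,0,-0.0007,0.012,0,0,0,0,-0.0007,0.015,0,0,0,0,-0.0007,0.017,0,0,0,0,-0.0007,0.018,0,0,0,0,-0.0007,0.019,0,0,0,0,-0.0007,0.019,0,0,0,0,-0.0007,0.019,0,0,0]}}

```text
t: 13.55
tcp_pos: [0.4916, -0.1924, 0.1356]
tool_rot: [0.086, 0.996, -0.0, -0.001]
force: [-0.5, 0.2, -0.3]
finger_gap: 0.276
gripper_force: 35.2
```

Emit:
{"method": "step_arm", "body": {"commands": [0,0,0.001,0,0,0,0,0,0.002,0,0,0,0,0,0.003,0,0,0,0,0,0.004,0,0,0,0,0,0.005,0,0,0,0,0,0.006,0,0,0,0,0,0.006,0,0,0,0,0,0.006,0,0,0,0,0,0.006,0,0,0,0,0,0.006,0,0,0]}}

```text
t: 14.55
tcp_pos: [0.4915, -0.1924, 0.1295]
tool_rot: [0.086, 0.996, -0.0, -0.001]
force: [0.1, -0.5, -0.5]
finger_gap: 0.28
gripper_force: 35.2
```

Emit:
{"method": "step_arm", "body": {"commands": [0,0,0.001,0,0,0,0,0,0.002,0,0,0,0,0,0.003,0,0,0,0,0,0.004,0,0,0,0,0,0.005,0,0,0,0,0,0.006,0,0,0,0,0,0.007,0,0,0,0,0,0.008,0,0,0,0,0,0.008,0,0,0,0,0,0.008,0,0,0]}}

```text
t: 15.55
tcp_pos: [0.4915, -0.1924, 0.1214]
tool_rot: [0.086, 0.996, -0.0, -0.002]
force: [-0.8, -0.1, -1.3]
finger_gap: 0.273
gripper_force: 35.2
```

Emit:
{"method": "step_arm", "body": {"commands": [0,0,0.002,0,0,0,0,0,0.004,0,0,0,0,0,0.006,0,0,0,0,0,0.008,0,0,0,0,0,0.01,0,0,0,0,0,0.012,0,0,0,0,0,0.014,0,0,0,0,0,0.016,0,0,0,0,0,0.018,0,0,0,0,0,0.019,0,0,0]}}

```text
t: 16.55
tcp_pos: [0.4913, -0.1923, 0.1022]
tool_rot: [0.086, 0.996, -0.0, -0.002]
force: [0.5, -0.1, -0.6]
finger_gap: 0.276
gripper_force: 35.2
```

Emit:
{"method": "step_arm", "body": {"commands": [0,0,0.0005,0,0,0,0,0,0.001,0,0,0,0,0,0.0015,0,0,0,0,0,0.002,0,0,0,0,0,0.0025,0,0,0,0,0,0.003,0,0,0,0,0,0.0035,0,0,0,0,0,0.004,0,0,0,0,0,0.004,0,0,0,0,0,0.004,0,0,0]}}

```text
t: 17.55
tcp_pos: [0.4915, -0.1925, 0.0989]
tool_rot: [0.086, 0.996, -0.0, -0.001]
force: [-1.1, 0.7, 4.4]
finger_gap: 0.276
gripper_force: 36.8
```

Emit:
{"method": "step_arm", "body": {"commands": [0,0,0.0003,0,0,0,0,0,0.0006,0,0,0,0,0,0.0009,0,0,0,0,0,0.0012,0,0,0,0,0,0.0012,0,0,0,0,0,0.0012,0,0,0,0,0,0.0012,0,0,0,0,0,0.0012,0,0,0,0,0,0.0012,0,0,0,0,0,0.0012,0,0,0]}}

```text
t: 18.55
tcp_pos: [0.4915, -0.1925, 0.0981]
tool_rot: [0.086, 0.996, -0.001, -0.001]
force: [-2.2, 1.6, 8.7]
finger_gap: 0.272
gripper_force: 37.5
```

```bash
python3 - <<'E'
from h import *
goal(.4915,-.1924,.097,-.172)
s=snap('side','pics/s7.png')
a=s['pixels'].astype(int)
c,sn=np.cos(-.172),np.sin(-.172)
o=[.4932,-.1924]
for y,z in((-.016,.115),(-.012,.115),(.012,.115),(-.016,.0885)): print(y,z,P(s,[o[0]-sn*y,o[1]+c*y,z]))
for v in range(284,316): print(v,[''.join('%3d'%(x//10) for x in a[v,u]) for u in range(284,300,2)])
E
```

```text
t 18.55 tcp [ 0.4915 -0.1925  0.0981] F [-2.2  1.6  8.7] gap 23.1 shift mm [0.  0.1 1.1] turn [-0.08 -0.14  0.01]
-0.016 0.115 (np.float64(290.578674964686), np.float64(303.9653347946851))
-0.012 0.115 (np.float64(290.8429533115744), np.float64(302.4518987723066))
0.012 0.115 (np.float64(292.3998103957662), np.float64(293.536285288821))
-0.016 0.0885 (np.float64(290.90062328826485), np.float64(312.5908550362058))
284 ['  8  9  9', '  9  9 10', '  7  8  8', '  4  4  4', '  4  4  4', '  1  0  0', '  1  4  6', '  9 13 16']
285 ['  7  7  7', '  8  8  8', '  7  7  7', '  4  3  3', '  3  3  3', '  0  1  1', '  1  4  6', '  8 13 16']
286 ['  6  6  6', '  6  7  7', '  4  4  4', '  3  2  3', '  3  3  3', '  1  2  1', '  2  5  6', '  8 13 16']
287 ['  3  4  4', '  4  4  5', '  3  4  3', '  2  2  2', '  2  1  2', '  1  2  1', '  2  4  5', '  9 13 16']
288 ['  2  3  3', '  2  3  3', '  3  3  3', '  0  0  1', '  2  1  2', '  1  0  0', '  2  4  5', '  8 13 16']
289 ['  3  3  2', '  2  1  2', '  1  2  2', '  1  1  2', '  1  0  0', '  2  1  1', '  1  4  6', '  9 13 16']
290 ['  1  1  1', '  2  1  2'
[... 2104 characters left out ...]
 9  9', '  8  9  9', '  9 10 10', '  9 10 11']
310 ['  8  9 10', '  6  7  7', '  6  7  8', '  6  7  7', '  7  8  8', '  8  9  9', '  9 10 10', '  9 10 11']
311 ['  8  9 10', '  6  7  7', '  3  6  7', '  3  6  8', '  4  6  8', '  6  7  7', '  9  9 10', '  9 10 11']
312 ['  8 10 10', '  6  7  7', '  1  7  9', '  2  8 10', '  2  7 10', '  5  5  6', '  9 10 10', '  9 10 11']
313 ['  8  9 10', '  8  8  8', '  3  7  9', '  3  8 10', '  3  8 11', '  3  5  6', '  9 10 10', '  9 10 11']
314 ['  8  9 10', '  7  7  8', '  6  7  8', '  7  8  9', '  6  8  9', '  6  7  7', '  9  9 10', '  9 10 11']
315 ['  8  9 10', '  7  8  9', '  5  6  6', '  7  7  8', '  6  7  7', '  7  7  7', '  9 10 10', '  9 10 11']
```

Emit:
{"method": "step_arm", "body": {"commands": [0,0,0,0,0,0,0,0,0,0,0,0,0,0,0,0,0,0,0,0,0,0,0,0,0,0,0,0,0,0,0,0,0,0,0,0,0,0,0,0,0,0,0,0,0,0,0,0,0,0,0,0,0,0,0,0,0,0,0,0], "jaw": 60}}

```text
t: 19.6
tcp_pos: [0.4914, -0.1924, 0.0972]
tool_rot: [0.086, 0.996, -0.0, -0.002]
force: [-0.6, 0.8, -0.3]
finger_gap: 0.603
gripper_force: 0.0
```

```bash
python3 - <<'E'
from h import *
goal(.4915,-.1924,.0962,-.172)
s=snap('side','pics/s8.png')
a=s['pixels'].astype(int)
for v in range(270,308): print(v,[''.join('%3d'%(x//10) for x in a[v,u]) for u in range(284,300,2)])
E
```

```text
t 19.6 tcp [ 0.4914 -0.1924  0.0972] F [-0.6  0.8 -0.3] gap 51.2 shift mm [-0.1  0.   1. ] turn [-0.05 -0.17  0.01]
270 ['  5  5  5', '  9 10 10', '  8  9 10', '  4  5  5', '  2  1  1', '  1  1  1', '  0  0  0', '  5  7  7']
271 ['  4  4  4', '  8  9  9', '  8  9  9', '  3  4  3', '  3  3  3', '  2  2  2', '  1  1  1', '  7  9 10']
272 ['  4  4  4', '  8  9  9', '  8  8  9', '  4  4  4', '  2  1  2', '  1  0  0', '  1  1  1', '  7 10 11']
273 ['  4  5  5', '  8  8  9', '  8  9  9', '  2  2  3', '  2  2  2', '  1  1  1', '  1  0  0', '  7  9 11']
274 ['  5  5  6', '  8  8  9', '  8  9  9', '  2  2  2', '  0  1  0', '  1  0  1', '  1  1  1', '  8  9 11']
275 ['  7  8  8', '  8  8  9', '  7  8  8', '  2  2  2', '  1  1  1', '  0  0  0', '  2  1  2', '  7  9 11']
276 ['  9 10 11', '  8  8  9', '  8  8  9', '  2  2  3', '  1  1  1', '  1  3  4', '  0  1  1', '  8  9 11']
277 ['  8  8  9', '  9  9 10', '  7  8  8', '  0  3  4', '  2  5  6', '  0  5  7', '  0  1  1', '  7  9 11']
278 ['  8  9  9', '  8  8  9', '  7  8  8', '  0  4  6', '  2  6  8', '  2  6  7', '  1  1  1', '  7  9 10']
279
[... 2457 characters left out ...]
 4  4', '  6  7  8', '  1  8 10', ' 16 18 19']
302 ['  6  7  7', '  2  1  1', '  1  1  0', '  1  1  2', '  4  4  4', '  7  8  8', '  4 10 12', ' 16 18 19']
303 ['  6  7  7', '  2  2  2', '  0  0  0', '  1  2  1', '  4  4  4', '  7  8  9', '  9 13 15', ' 15 17 18']
304 ['  6  7  7', '  1  1  1', '  2  2  1', '  0  1  1', '  3  3  3', '  8  8  9', ' 14 16 17', ' 15 16 17']
305 ['  7  7  8', '  1  2  1', '  1  1  0', '  1  1  1', '  2  3  3', '  8  8  9', ' 12 13 14', ' 11 13 13']
306 ['  7  8  9', '  5  5  6', '  4  5  5', '  4  4  4', '  3  4  4', '  8  9  9', ' 10 11 12', '  9 10 11']
307 ['  8  9  9', '  7  8  8', '  7  8  8', '  7  8  8', '  7  8  8', '  9  9 10', '  9 10 11', '  9 10 11']
```

Emit:
{"method": "step_arm", "body": {"commands": [0,0,0.0005,0,0,0,0,0,0.001,0,0,0,0,0,0.0015,0,0,0,0,0,0.0015,0,0,0,0,0,0.0015,0,0,0,0,0,0.0015,0,0,0,0,0,0.0015,0,0,0,0,0,0.0015,0,0,0,0,0,0.0015,0,0,0,0,0,0.0015,0,0,0]}}

```text
t: 20.65
tcp_pos: [0.4914, -0.1924, 0.0958]
tool_rot: [0.086, 0.996, -0.0, -0.002]
force: [-0.9, -0.1, 0.2]
finger_gap: 0.603
gripper_force: 0.0
```

Emit:
{"method": "step_arm", "body": {"commands": [0,0,0,0,0,0,0,0,0,0,0,0,0,0,0,0,0,0,0,0,0,0,0,0,0,0,0,0,0,0,0,0,0,0,0,0,0,0,0,0,0,0,0,0,0,0,0,0,0,0,0,0,0,0,0,0,0,0,0,0], "jaw": 10, "grip_force": 30}}

```text
t: 21.65
tcp_pos: [0.4914, -0.1924, 0.0957]
tool_rot: [0.086, 0.996, -0.0, -0.002]
force: [-0.0, -0.3, -1.2]
finger_gap: 0.275
gripper_force: 35.1
```

Emit:
{"method": "step_arm", "body": {"commands": [0,0,0.0003,0,0,0,0,0,0.0006,0,0,0,0,0,0.0009,0,0,0,0,0,0.0012,0,0,0,0,0,0.0015,0,0,0,0,0,0.0018,0,0,0,0,0,0.002,0,0,0,0,0,0.002,0,0,0,0,0,0.002,0,0,0,0,0,0.002,0,0,0]}}

```text
t: 22.65
tcp_pos: [0.4914, -0.1924, 0.0937]
tool_rot: [0.086, 0.996, -0.0, -0.002]
force: [0.1, -0.1, -0.7]
finger_gap: 0.276
gripper_force: 35.1
```

Emit:
{"method": "step_arm", "body": {"commands": [0,0,0.0003,0,0,0,0,0,0.0006,0,0,0,0,0,0.0009,0,0,0,0,0,0.0012,0,0,0,0,0,0.0015,0,0,0,0,0,0.0018,0,0,0,0,0,0.002,0,0,0,0,0,0.002,0,0,0,0,0,0.002,0,0,0,0,0,0.002,0,0,0]}}

```text
t: 23.65
tcp_pos: [0.4914, -0.1924, 0.0918]
tool_rot: [0.086, 0.996, -0.0, -0.002]
force: [0.2, -0.1, -0.2]
finger_gap: 0.271
gripper_force: 35.1
```

Emit:
{"method": "step_arm", "body": {"commands": [0,0,0.0003,0,0,0,0,0,0.0006,0,0,0,0,0,0.0009,0,0,0,0,0,0.0012,0,0,0,0,0,0.0015,0,0,0,0,0,0.0018,0,0,0,0,0,0.002,0,0,0,0,0,0.002,0,0,0,0,0,0.002,0,0,0,0,0,0.002,0,0,0]}}

```text
t: 24.65
tcp_pos: [0.4914, -0.1924, 0.0899]
tool_rot: [0.086, 0.996, -0.0, -0.002]
force: [-0.3, 0.7, 2.6]
finger_gap: 0.278
gripper_force: 37.3
```

Emit:
{"method": "step_arm", "body": {"commands": [0,0,0,0,0,0,0,0,0,0,0,0,0,0,0,0,0,0,0,0,0,0,0,0,0,0,-0.01,0,0,0,0,0,-0.03,0,0,0,0,0,-0.05,0,0,0,0,0,-0.07,0,0,0,0,0,-0.08,0,0,0,0,0,-0.08,0,0,0], "jaw": 60}}

```text
t: 25.65
tcp_pos: [0.4926, -0.193, 0.1715]
tool_rot: [0.086, 0.996, -0.001, 0.0]
force: [-0.2, -0.4, 0.0]
finger_gap: 0.595
gripper_force: 0.0
```

```bash
cat > look.py <<'E'
from h import *
import sys
goal(.4932,-.1924,.16,-.172)
s=snap('side',sys.argv[1]);a=s['pixels'].astype(int)
o=[.4932,-.1924];c,sn=np.cos(-.172),np.sin(-.172)
for z in(.16,.165,.17,.175): print(z,P(s,[o[0]-sn*.0,o[1],z]))
for v in range(int(sys.argv[2]),int(sys.argv[3])): print(v,[''.join('%3d'%(x//10) for x in a[v,u]) for u in range(284,300,2)])
E
python3 look.py pics/s9.png 262 316
```

```text
t 25.65 tcp [ 0.4926 -0.193   0.1715] F [-0.2 -0.4  0. ] gap 50.6 shift mm [-0.4  0.7 11.5] turn [-0.15  0.04  0.01]
0.16 (np.float64(291.09173806475474), np.float64(282.645784565626))
0.165 (np.float64(291.0303430635845), np.float64(280.8909449287983))
0.17 (np.float64(290.96856177250737), np.float64(279.12506405364473))
0.175 (np.float64(290.90639053428396), np.float64(277.3480374061074))
262 ['  2  2  2', '  2  2  2', '  1  1  1', '  0  0  1', '  1  1  2', '  5  6  7', ' 14 18 20', ' 14 18 21']
263 ['  3  2  3', '  1  0  0', '  0  1  1', '  1  1  0', '  2  2  2', '  5  5  6', ' 14 18 20', ' 14 18 20']
264 ['  2  2  2', '  2  1  1', '  1  1  0', '  1  0  1', '  1  0  1', '  3  3  3', ' 13 17 19', ' 14 19 21']
265 ['  1  1  0', '  2  1  1', '  1  1  1', '  1  1  1', '  0  1  0', '  3  4  4', ' 13 17 19', ' 14 18 20']
266 ['  2  1  2', '  0  1  0', '  2  2  3', '  1  0  1', '  1  0  1', '  5  7  8', ' 13 17 21', ' 14 18 20']
267 ['  1  0  0', '  0  0  1', '  1  1  1', '  0  0  0', '  0  0  1', '  7  8 10', ' 13 17 20', ' 13 17 20']
268 ['  2  2  1', '  2  3  2', '  1  1  1', '  2  1 
[... 4479 characters left out ...]
 8  8', '  8  9  9', '  8  9 10', '  8  9 10']
310 ['  8  9 10', '  7  8  8', '  5  7  7', '  5  7  7', '  5  6  7', '  7  7  7', '  9 10 10', '  9 10 11']
311 ['  9 10 10', '  6  7  7', '  1  6  9', '  1  7  9', '  2  7  9', '  5  6  7', '  9 10 10', '  9 10 11']
312 ['  9 10 10', '  8  8  9', '  4  8 10', '  3  8 10', '  2  8 11', '  4  5  6', '  9 10 10', '  8 10 11']
313 ['  9 10 10', '  7  8  8', '  7  9 10', '  6  9 10', '  5  9 11', '  4  6  6', '  9  9 10', '  9 10 11']
314 ['  9 10 11', '  8  9  9', '  8  9 10', '  8  9  9', '  7  9  9', '  5  6  6', '  8  9 10', '  9 10 10']
315 ['  9 10 11', '  8  9  9', '  7  8  9', '  7  8  8', '  7  7  8', '  6  7  7', '  9 10 10', '  9 10 11']
```

Emit:
{"method": "step_arm", "body": {"commands": [0,0,0,0,0,0,0,0,0,0,0,0,0,0,0,0,0,0,0,0,0,0,0,0,0,0,0.003,0,0,0,0,0,0.008,0,0,0,0,0,0.013,0,0,0,0,0,0.015,0,0,0,0,0,0.015,0,0,0,0,0,0.015,0,0,0], "jaw": 0, "grip_force": 20}}

```text
t: 26.7
tcp_pos: [0.4916, -0.1924, 0.1547]
tool_rot: [0.086, 0.996, -0.0, -0.002]
force: [-0.2, -0.2, 0.4]
finger_gap: -0.001
gripper_force: 0.0
```

Emit:
{"method": "step_arm", "body": {"commands": [0,0,0.001,0,0,0,0,0,0.002,0,0,0,0,0,0.003,0,0,0,0,0,0.004,0,0,0,0,0,0.005,0,0,0,0,0,0.006,0,0,0,0,0,0.007,0,0,0,0,0,0.008,0,0,0,0,0,0.008,0,0,0,0,0,0.008,0,0,0]}}

```text
t: 27.7
tcp_pos: [0.4917, -0.1925, 0.1469]
tool_rot: [0.086, 0.996, -0.0, -0.001]
force: [-0.3, 0.2, 1.6]
finger_gap: 0.001
gripper_force: 0.8
```

Emit:
{"method": "step_arm", "body": {"commands": [0,0,0.0012,0,0,0,0,0,0.0024,0,0,0,0,0,0.0036,0,0,0,0,0,0.0048,0,0,0,0,0,0.006,0,0,0,0,0,0.0072,0,0,0,0,0,0.0084,0,0,0,0,0,0.0096,0,0,0,0,0,0.0096,0,0,0,0,0,0.0096,0,0,0]}}

```text
t: 28.7
tcp_pos: [0.4914, -0.1923, 0.137]
tool_rot: [0.086, 0.996, -0.0, -0.002]
force: [-0.1, -0.3, 3.4]
finger_gap: -0.004
gripper_force: 1.9
```

Emit:
{"method": "step_arm", "body": {"commands": [0,0,0.001,0,0,0,0,0,0.002,0,0,0,0,0,0.003,0,0,0,0,0,0.004,0,0,0,0,0,0.005,0,0,0,0,0,0.006,0,0,0,0,0,0.006,0,0,0,0,0,0.006,0,0,0,0,0,0.006,0,0,0,0,0,0.006,0,0,0]}}

```text
t: 29.7
tcp_pos: [0.4915, -0.1923, 0.1311]
tool_rot: [0.086, 0.996, -0.0, -0.002]
force: [-0.1, -0.2, 5.6]
finger_gap: -0.0
gripper_force: 2.0
```

Travel is now about 16 mm, still sliding at about 5 N. I'll use finer steps from here.

Emit:
{"method": "step_arm", "body": {"commands": [0,0,0.0005,0,0,0,0,0,0.001,0,0,0,0,0,0.0015,0,0,0,0,0,0.002,0,0,0,0,0,0.0025,0,0,0,0,0,0.003,0,0,0,0,0,0.003,0,0,0,0,0,0.003,0,0,0,0,0,0.003,0,0,0,0,0,0.003,0,0,0]}}

```text
t: 30.7
tcp_pos: [0.4914, -0.1923, 0.1281]
tool_rot: [0.086, 0.996, -0.0, -0.002]
force: [-0.8, 0.2, 4.3]
finger_gap: -0.004
gripper_force: 2.0
```

Emit:
{"method": "step_arm", "body": {"commands": [0,0,0.0004,0,0,0,0,0,0.0008,0,0,0,0,0,0.0012,0,0,0,0,0,0.0016,0,0,0,0,0,0.002,0,0,0,0,0,0.002,0,0,0,0,0,0.002,0,0,0,0,0,0.002,0,0,0,0,0,0.002,0,0,0,0,0,0.002,0,0,0]}}

```text
t: 31.7
tcp_pos: [0.4915, -0.1924, 0.1261]
tool_rot: [0.086, 0.996, -0.0, -0.002]
force: [-0.9, -0.2, 4.7]
finger_gap: -0.002
gripper_force: 2.1
```

Emit:
{"method": "step_arm", "body": {"commands": [0,0,0.0004,0,0,0,0,0,0.0008,0,0,0,0,0,0.0012,0,0,0,0,0,0.0016,0,0,0,0,0,0.002,0,0,0,0,0,0.002,0,0,0,0,0,0.002,0,0,0,0,0,0.002,0,0,0,0,0,0.002,0,0,0,0,0,0.002,0,0,0]}}

```text
t: 32.7
tcp_pos: [0.4915, -0.1924, 0.1241]
tool_rot: [0.086, 0.996, -0.0, -0.002]
force: [-0.1, 0.8, -0.8]
finger_gap: -0.0
gripper_force: 0.0
```

```bash
python3 look.py pics/s10.png 300 319
```

```text
t 32.7 tcp [ 0.4915 -0.1924  0.1241] F [-0.1  0.8 -0.8] gap -0.0 shift mm [ -1.6   0.2 -35.9] turn [-0.05 -0.18  0.01]
0.16 (np.float64(291.09173806475474), np.float64(282.645784565626))
0.165 (np.float64(291.0303430635845), np.float64(280.8909449287983))
0.17 (np.float64(290.96856177250737), np.float64(279.12506405364473))
0.175 (np.float64(290.90639053428396), np.float64(277.3480374061074))
300 ['  8  9 10', '  1  8 10', '  0  7 10', '  2  9 12', '  1 10 13', '  2 10 14', '  3 12 14', ' 16 18 19']
301 ['  7  8  9', '  2  8 10', '  2  8 11', '  1  7 10', '  2  8 11', '  1  8 10', '  2  8 11', ' 16 18 19']
302 ['  7  8  9', '  4  8 10', '  7 10 12', '  6 10 12', '  5  9 12', '  3  9 11', '  4  9 12', ' 16 18 18']
303 ['  8  9 10', '  7  9 10', ' 13 15 16', ' 11 14 16', ' 11 14 16', '  9 13 15', '  9 13 15', ' 15 17 18']
304 ['  8  9 10', '  8  9 10', ' 12 14 15', ' 12 14 15', ' 12 14 16', ' 13 15 17', ' 14 16 17', ' 15 17 17']
305 ['  8  9 10', '  8  9 10', '  9 11 12', ' 10 11 12', ' 10 12 13', ' 11 12 14', ' 12 14 14', ' 11 12 13']
306 ['  8  9  9', '  8  9  9', '  9 10 11', ' 10 1
[... 666 characters left out ...]
 6  7', '  4  5  5', '  9 10 11', '  8 10 11']
313 ['  8  9 10', '  7  8  8', '  5  6  7', '  6  7  7', '  6  7  7', '  4  5  5', '  8  9 10', '  9 10 11']
314 ['  8 10 10', '  8  8  9', '  7  7  7', '  6  6  6', '  5  6  7', '  5  6  6', '  8 10 10', '  9 10 11']
315 ['  9 10 10', '  8  9  9', '  7  8  9', '  6  7  7', '  6  6  6', '  6  6  6', '  9  9 10', '  8  9 11']
316 ['  8 10 10', '  8  9 10', '  8  9  9', '  8  8  9', '  7  8  8', '  7  8  8', '  9  9 10', '  9 10 11']
317 ['  9 10 11', '  8  9 10', '  8  9  9', '  8  9  9', '  8  9  9', '  8  9  9', '  8  9 10', '  9 10 11']
318 ['  8 10 10', '  8  9 10', '  8  8  9', '  9 10 10', '  9  9  9', '  8  9  9', '  8 10 10', '  8 10 11']
```

Emit:
{"method": "step_arm", "body": {"commands": [0,0,0.0003,0,0,0,0,0,0.0006,0,0,0,0,0,0.0009,0,0,0,0,0,0.0012,0,0,0,0,0,0.0015,0,0,0,0,0,0.0018,0,0,0,0,0,0.002,0,0,0,0,0,0.002,0,0,0,0,0,0.002,0,0,0,0,0,0.002,0,0,0]}}

```text
t: 33.75
tcp_pos: [0.4915, -0.1924, 0.1222]
tool_rot: [0.086, 0.996, -0.0, -0.001]
force: [0.1, 0.2, 0.6]
finger_gap: 0.0
gripper_force: 0.3
```

Emit:
{"method": "step_arm", "body": {"commands": [0,0,0.0003,0,0,0,0,0,0.0006,0,0,0,0,0,0.0009,0,0,0,0,0,0.0012,0,0,0,0,0,0.0015,0,0,0,0,0,0.0018,0,0,0,0,0,0.002,0,0,0,0,0,0.002,0,0,0,0,0,0.002,0,0,0,0,0,0.002,0,0,0]}}

```text
t: 34.75
tcp_pos: [0.492, -0.1926, 0.1207]
tool_rot: [0.086, 0.996, -0.001, -0.001]
force: [-0.1, 1.9, 5.9]
finger_gap: 0.001
gripper_force: 3.0
```

Emit:
{"method": "step_arm", "body": {"commands": [0,0,0.0002,0,0,0,0,0,0.0004,0,0,0,0,0,0.0006,0,0,0,0,0,0.0008,0,0,0,0,0,0.001,0,0,0,0,0,0.001,0,0,0,0,0,0.001,0,0,0,0,0,0.001,0,0,0,0,0,0.001,0,0,0,0,0,0.001,0,0,0]}}

```text
t: 35.75
tcp_pos: [0.4923, -0.1927, 0.1201]
tool_rot: [0.086, 0.996, -0.001, -0.001]
force: [-0.0, 0.9, 8.7]
finger_gap: 0.001
gripper_force: 4.1
```

Emit:
{"method": "step_arm", "body": {"commands": [0,0,-0.001,0,0,0,0,0,-0.003,0,0,0,0,0,-0.008,0,0,0,0,0,-0.02,0,0,0,0,0,-0.04,0,0,0,0,0,-0.06,0,0,0,0,0,-0.075,0,0,0,0,0,-0.08,0,0,0,0,0,-0.08,0,0,0,0,0,-0.08,0,0,0]}}

```text
t: 36.75
tcp_pos: [0.4912, -0.1921, 0.1987]
tool_rot: [0.086, 0.996, -0.0, -0.002]
force: [-0.8, 1.2, -0.3]
finger_gap: -0.002
gripper_force: 0.0
```

```bash
python3 look.py pics/s11.png 285 317 | sed -n '1p;6,40p'; python3 - <<'E'
from h import *
a=cv2.imread('pics/s9.png').astype(int);b=cv2.imread('pics/s11.png').astype(int)
d=cv2.blur(np.abs(a-b).sum(2).astype(np.float32),(3,3))>90
n,l,st,c=cv2.connectedComponentsWithStats(d.astype(np.uint8))
print([s.tolist() for s in st[1:] if s[4]>8])
E
```

```text
t 36.75 tcp [ 0.4912 -0.1921  0.1987] F [-0.8  1.2 -0.3] gap -0.2 shift mm [-2.2  0.  38.7] turn [-0.03 -0.23  0.01]
285 [' 13 17 20', ' 12 16 19', '  8 14 17', '  6 15 19', '  7 15 19', '  9 16 20', ' 13 17 20', ' 13 17 20']
286 [' 13 17 20', ' 10 13 16', '  4 12 16', '  3 15 19', '  3 15 20', '  6 16 20', '  9 16 20', ' 13 17 20']
287 [' 13 17 20', '  7 11 13', '  2 12 16', '  3 14 19', '  4 15 20', '  3 16 20', '  4 15 19', ' 12 16 19']
288 [' 13 17 20', '  6  9 12', '  2 13 16', '  3 15 19', '  4 15 20', '  4 16 20', '  3 14 19', ' 10 15 18']
289 [' 13 17 20', '  4  9 12', '  3 13 17', '  3 14 19', '  4 15 20', '  4 16 20', '  4 15 19', '  7 13 16']
290 [' 13 16 20', '  3 10 13', '  3 12 16', '  3 12 16', '  4 14 18', '  3 15 20', '  3 14 19', '  7 12 15']
291 [' 13 16 20', '  2 10 13', '  2 10 12', '  4 10 13', '  3 11 14', '  3 14 18', '  3 14 18', '  8 13 15']
292 [' 12 15 18', '  0  8 10', '  5  8 11', '  7 10 12', '  5  9 11', '  3 11 14', '  2 12 16', '  9 13 15']
293 [' 11 15 17', '  2  8 11', '  8  9 10', '  9 10 11', '  8 10 11', '  6 10 12', '  2 10 13', ' 11 14 15']
29
[... 2687 characters left out ...]
, 38, 318], [257, 116, 32, 30, 365], [300, 120, 27, 55, 444], [312, 122, 3, 6, 13], [303, 130, 4, 4, 12], [296, 135, 6, 8, 18], [227, 136, 20, 14, 108], [246, 151, 23, 31, 317], [273, 176, 36, 14, 109], [265, 183, 46, 27, 468], [273, 191, 17, 5, 35], [302, 201, 10, 27, 97], [267, 210, 11, 19, 138], [277, 226, 12, 20, 108], [297, 233, 4, 7, 23], [153, 239, 31, 27, 268], [277, 245, 23, 45, 646], [109, 246, 20, 17, 125], [196, 281, 5, 4, 17], [116, 292, 11, 7, 46], [193, 294, 24, 24, 140], [286, 294, 10, 6, 32], [154, 305, 5, 3, 13], [220, 304, 22, 25, 98], [265, 304, 17, 16, 105], [168, 310, 5, 5, 18], [268, 329, 11, 17, 86], [247, 339, 11, 10, 73], [223, 340, 7, 4, 18], [254, 345, 17, 8, 66]]
```

```bash
python3 -c "
from h import *
print(manip.sign_off())"
```

```text
the job is handed in; nothing more can be done
None
```

The yellow marker is in the mast and the job is handed in, at about 37 s. The camera shows the front button out through its window. I judged the back button from the push: the sliding force vanished, then only the mast's spring resisted. The highest push force I read was 8.7 N, under the 14 N limit.

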